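# Fold down the ratchet drying wing on the lavadero

### The arm

A 6-joint arm with a two-finger parallel gripper is mounted at the origin on the work surface. World frame = base frame: x ahead of the robot, y to its left, z up, the work surface at z = 0. Lengths are in m, angles in rad, forces in N, time in s.
With the tool pointing down it reaches from about 0.4 to 0.825 m from the base axis. Payload 7 kg.
Tool frame: the origin (TCP) lies midway between the tips of the shut fingers; the grasp point (between the pads) lies behind it (bot.tcp_to_grasp is the y of the grasp point in the tool frame, in m); y points along the fingers, x is the direction in which the jaws open and shut, and the axes are right-handed (so a half turn about y gives the same grasp; the last joint's range is limited). The gripper opens to 88 mm and grips with 3 to 60 N. Pads are 19 mm wide; open, the fingers measure 130 mm over their backs; the gripper's body (78 mm by 193 mm) begins 47 mm behind the grasp point.
Start: joints at [1.544, 0.359, 0.012, 0, -1.224, -0.288], TCP at [0.209, 0.642, 0.227] pointing down, gripper open.
Joint ranges: [-3.07, 3.07], [-1.43, 2.12], [-1.02, 1.25], [-3.03, 1.67], [-3.05, -0], [-3.03, 3.03]. Speed limits (rad/s): [2.39, 2.39, 3.01, 3.14, 3.14, 3.14].

### API

Orientations are given as a unit quaternion [w, x, y, z].
In Python, from cell import bot, snapshot, calibration, recognise, trace gives the robot as it stands.
- The arm moves only by the tool jog_arm, never from a script. Its argument "rows" is text: rows parted by semicolons, each of 5 numbers parted by spaces: the shift along the tool's x, y, z in cm, then the turn about the tool's y in rad, then the opening, from 0 (shut) to 1 (fully open). In form: dx dy dz yaw jaw; .... A call has 1 to 12 rows; each row shifts and turns the commanded pose from where the row before left it, along the tool's axes as they then stand; what a row does not reach is not made up. A row lasts 1/12 s, in which the tool goes at most 41.7 mm and 7.16 degrees, less where a joint would pass 70% of its speed; a pose out of reach is approached as far as the arm can. A call with a gripper value outside its range is refused whole. The fingers move at their own pace and stop on an object; the grip force is fixed at half the most. Time passes only in rows, so rows that do not move let the fingers close. It gives the time, the measured TCP pose, the force and the opening at its end, in the units of the state.
- bot.get_state(): the state, without advancing time (a new reading comes with each control period).
- snapshot(name): name is "scene" or "side" or "wrist"; returns the picture (400x640x3 uint8, red, green, blue); there is no depth.
- calibration(name): a dict with "fx", "fy", "cx", "cy" (pixels), "R" (3x3) and "t" (3): a world point X has camera coordinates R X + t. Camera axes: x right, y down, z forward; pixel columns grow to the right and rows downward; lengths in m; the calibration is good to about 2 mm. A picture is of the moment at which its call begins: read the wrist's pose just before it. calibration takes no time and is no camera call; for the wrist camera it gives the pose at the moment of the call.
- bot.finish_job(): hands the job in, once; it reports no verdict.
Trained networks look in the newest picture that a camera, given by its name, has taken for a name from the list of things; names that differ only in an ending like _2 or _b are one class to them, and where a whole thing is asked for, a point or a joint stands for the part that bears it (a point fixed in the world has none). Each returns a list of dicts, best first, with "score" (0 to 1); they miss things now and then, are a little off and sometimes report something else, mostly with a low value. They report only what shows in the picture. A call takes as long as a camera call.
- recognise(label, camera): "point" ([column, row] as shares, 0 to 1, of the picture: columns of its width, rows of its height, amid what is visible of it).
- trace(label, camera): "mask" (400x640 bool, what is visible of it) and "point" ([column, row] as shares, 0 to 1, of the picture: columns of its width, rows of its height, amid what is visible of it).
The state is a dict: "time_s": time; "q": joint angles; "dq": joint speeds; "joint_torque": joint torques, N m; "ee_pos": TCP position; "tcp_rot": TCP orientation; "wrist_force": force on the tool from outside, world axes, zero at the start; "wrist_torque": the same for the moment, N m; "gripper_width": finger opening in m.
Only numpy, scipy, OpenCV 4.12 (cv2) and the standard library are available. Lean on these libraries where they do the work, as an engineer would, in place of code of your own. Each camera call takes 0.05 s, during which the arm holds its last target.

### The job

The small clothes-drying wing bolted to the lavadero ledge is standing up on its ratchet. Press the thumb pad of the ratchet pawl down with a fingertip until the pawl flips over and stays clear of the teeth, then push the wing down by its end bar, without letting it slam, until it lies flat on its rubber stop. Only press and push: do not force the wing down while the pawl is in, do not lift it, and leave the other things on the ledge where they are.

Things in the scene. Friction and masses are not known exactly. Their poses are not given: they have to be found in the camera images.
- rack: Galvanised ratchet bracket fixed to the ledge: base channel 60 mm wide, 14 mm high, x = -140 to +250 mm, with two cheek plates (34 mm over both, to 120 mm high) holding the wing's hinge and the pawl. Origin: on the ledge under the wing's hinge. z up; x along the base, the way the folded wing lies; hinge and pawl pins run along y. A rubber stop 42 mm high stands at x = 220 mm.
- wing (a joint): Hinge of the drying wing, rad: 0 = flat on the rubber stop, end of travel; positive = raised about the hinge line. Starts at 0.85 to 1.15. The hinge is stiff: with the pawl free the wing stays where it is left and needs about 2 to 10 N straight down on the end bar. With the pawl in (teeth 0.24 rad apart) it cannot go down by more than the slack to the next tooth.
- wing_grip (a point): Middle of the wing's end bar, on the bar's axis: a black rubber sleeve 26 mm thick and 90 mm long, along the rack's y, 220 mm from the hinge line. The wing is a U of 16 mm steel tube 160 mm wide, with two 8 mm rungs and a toothed sector (radius 53 mm) at the middle of its hinge shaft.
- wing_hinge (a point): The wing's hinge line at the middle of the rack, 55 mm above the ledge.
- pawl (a joint): Ratchet pawl, a rocker, rad: 0 = nose in the teeth (up to 0.11 if it rides on a tooth); grows as the thumb pad is pressed down and the nose lifts; 0.42 = fully over, at its stop. A coil spring under it throws it over centre: it resists with 3 to 6 N at the pad at first, less and less up to 0.20, then it flips on to 0.42 by itself and stays there.
- pawl_pad (a point): Middle of the upper face of the pawl's thumb pad: a ridged flat steel pad 36 mm (along the rack's x) by 34 mm, 5 mm thick, about 121 mm behind the hinge line (towards the rack's -x), upper face 124 mm above the ledge when engaged. Pressing moves it down about 14 mm to the throw-over point and 28 mm to the stop.
- brush_mid (a point): Blue plastic scrub brush, loose, bristles down, 145 x 55 mm, 82 mm high to the top of its arched handle; this point is on its middle, 34 mm up.
- jar_mid (a point): Empty glass jar, loose, standing open end up, 72 mm across and 105 mm high; this point is on its axis, 50 mm up.
- clip_mid (a point): Stainless steel bucket-handle clip, loose, about 60 x 20 mm and 11 mm high; this point is in the middle of its plate.
- pin_a_mid (a point): Green clothespin lying loose, 72 x 18 mm, 11 mm high; this point is its middle.
- pin_b_mid (a point): Another such green clothespin.
- pin_c_mid (a point): The third such green clothespin.
- soapbox_mid (a point): White plastic soap box, 80 x 115 x 36 mm, stuck to the ledge, with its flap lid half open (its upper edge up to 120 mm above the ledge); this point is the middle of the box, 18 mm up.

How it is judged:
By the outcome, as a careful person would: the job done as asked, in the order asked, and still so for the second after the job is handed in, with the robot touching nothing.
It also fails if it takes over 42 s, if anything falls off the work surface, if the arm or the gripper's body presses on something with over 40 N, if the wrist force passes 120 N, or if a joint passes its speed limit or range.

## Working session

There is one attempt and no reset: what is moved stays moved. The work goes in short steps, Python scripts to look and compute and a tool call to move; the robot and the scene stay as the last step left them, time stands still between calls to the robot, and variables do not carry over. Pictures are saved under pics/ and viewed, and the job is handed in when it is done.

Besides the shell and the picture viewer there is one more tool, called after "Call:" as name(argument=value, ...) on one line, values as JSON. jog_arm: Moves the arm, as the interface text tells. Its arguments: {"type":"object","properties":{"rows":{"type":"string"}},"required":["rows"]}

```bash
ls; mkdir -p pics; cat > h.py <<'E'
import numpy as np, cv2
from cell import bot, snapshot, calibration, recognise, trace
def save(n,name):
    im=snapshot(n); cv2.imwrite(f'pics/{name}.png',im[:,:,::-1]); return im
def proj(n,X,c=None):
    c=c or calibration(n); p=np.array(c['R'])@np.array(X)+np.array(c['t']); return np.array([c['fx']*p[0]/p[2]+c['cx'],c['fy']*p[1]/p[2]+c['cy']])
def ray(n,uv):
    c=calibration(n);R=np.array(c['R']);o=-R.T@np.array(c['t']);d=R.T@np.array([(uv[0]-c['cx'])/c['fx'],(uv[1]-c['cy'])/c['fy'],1]);return o,d/np.linalg.norm(d)
E
python3 - <<'E'
from h import *
print(bot.get_state(), bot.tcp_to_grasp)
for n in ['scene','side','wrist']:
    save(n,n+'0')
    for l in ['pawl_pad','wing_grip','wing_hinge','rack','jar_mid','brush_mid','soapbox_mid','clip_mid','pin_a_mid']:
        if n=='wrist' and l not in('pawl_pad','wing_grip'):continue
        r=recognise(l,n); print(n,l,[(round(a['score'],2),(np.array(a['point'])*[640,400]).round(1).tolist()) for a in r[:4]])
    print(calibration(n))
E
```

```text
pics
{'time_s': 0.0, 'q': array([ 1.54407287e+00,  3.59394852e-01,  1.10425840e-02, -2.94337264e-04,
       -1.22413463e+00, -2.88135828e-01]), 'dq': array([-0.00041702,  0.00083492,  0.00048081,  0.00172309, -0.00043177,
        0.00022885]), 'joint_torque': array([ 1.23243894e-04, -5.82721746e+01,  2.93056011e+01,  6.99725524e+00,
        6.95747993e-03, -1.54233867e-04]), 'ee_pos': array([0.20890646, 0.64133053, 0.22562053]), 'tcp_rot': array([-0.41495629,  0.41583942, -0.57181291,  0.572642  ]), 'wrist_force': array([-0.05915338,  0.8489003 ,  1.44945163]), 'wrist_torque': array([ 0.06103196,  0.01921195, -0.00562166]), 'gripper_width': 0.08761577789666004} -0.0188
scene pawl_pad [(0.82, [299.0, 158.2])]
scene wing_grip [(0.92, [323.3, 159.1])]
scene wing_hinge [(0.75, [323.7, 163.5]), (0.24, [465.8, 244.5])]
scene rack [(0.62, [322.9, 179.6])]
scene jar_mid [(0.87, [340.1, 226.1])]
scene brush_mid [(0.57, [277.1, 210.1])]
scene soapbox_mid [(0.96, [467.3, 245.4])]
scene clip_mid []
scene pin_a_mid []
{'fx': 413.3134482241416, 'fy': 413.3134482241416, 'cx': 320.6142518065007, 'cy
[... 589 characters left out ...]
 [259.1, 329.1])]
{'fx': 442.8024268493243, 'fy': 442.8024268493243, 'cx': 319.7823660991767, 'cy': 204.93939455963206, 'R': array([[ 0.97451337, -0.22388016,  0.0141901 ],
       [-0.12792534, -0.60657221, -0.78466889],
       [ 0.18427912,  0.76285505, -0.61975267]]), 't': array([-0.57472652,  0.19287956,  0.89479118])}
wrist pawl_pad []
wrist wing_grip []
{'fx': 284.3665733499696, 'fy': 284.3665733499696, 'cx': 325.49548835406, 'cy': 197.69054588240328, 'R': array([[-3.10105264e-01, -9.50701792e-01,  9.09780971e-04],
       [-9.21502035e-01,  3.00815799e-01,  2.45649863e-01],
       [-2.33813442e-01,  7.53389505e-02, -9.69358199e-01]]), 't': array([ 0.67458637, -0.03169294,  0.38900635])}
```

View pics/scene0.png

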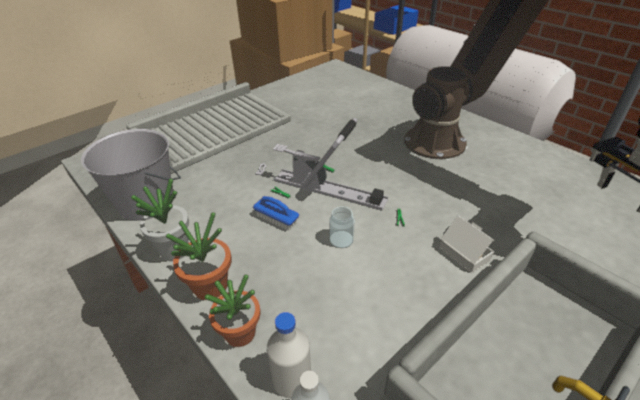

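View pics/side0.png

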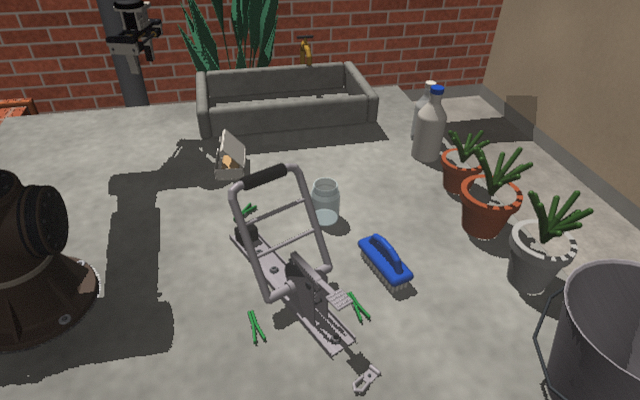

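View pics/wrist0.png

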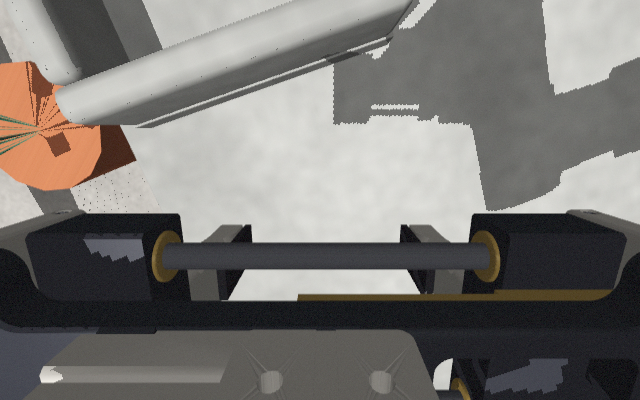

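```bash
python3 - <<'E'
import cv2
a=cv2.imread('pics/scene0.png')[105:225,240:400]; cv2.imwrite('pics/sc_z.png',cv2.resize(a,(800,600),interpolation=cv2.INTER_CUBIC))
a=cv2.imread('pics/side0.png')[150:400,210:410]; cv2.imwrite('pics/si_z.png',cv2.resize(a,(480,600),interpolation=cv2.INTER_CUBIC))
E
```

```text
(no output)
```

View pics/sc_z.png

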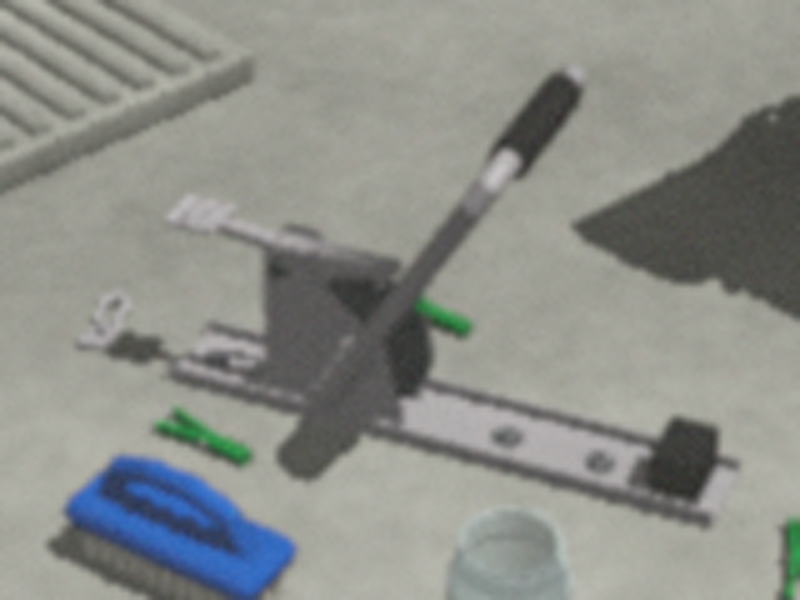

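View pics/si_z.png

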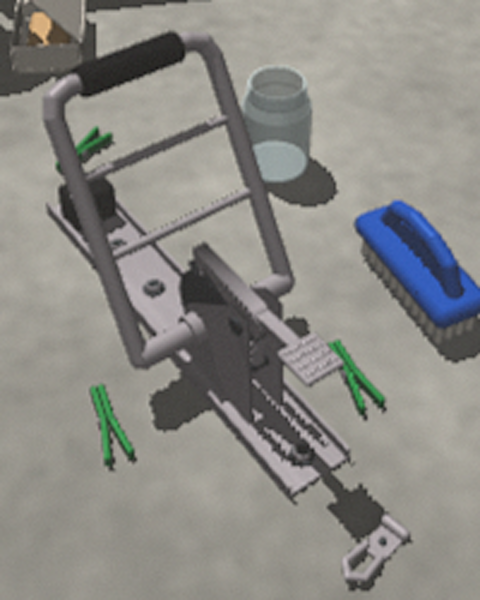

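```bash
cat > fit.py <<'E'
from h import *
from scipy.optimize import least_squares
cal={n:calibration(n) for n in('scene','side')}
def W(p,X):
    c,s=np.cos(p[2]),np.sin(p[2]); return np.array([p[0]+c*X[0]-s*X[1],p[1]+s*X[0]+c*X[1],X[2]])
def grip(p): return W(p,[.22*np.cos(p[3]),0,.055+.22*np.sin(p[3])])
obs=[('side',(339.6,299.2),[-.121,0,.124]),('scene',(280,147.4),[-.121,0,.124]),
('side',(265,176.3),'g'),('scene',(347.6,129.4),'g'),
('side',(332.1,358.3),[-.14,.03,.003]),('side',(356.3,341.7),[-.14,-.03,.003]),
('scene',(387.6,197.6),[.25,.03,.014]),('scene',(381.6,209.4),[.25,-.03,.003]),
('scene',(282,170.6),[-.14,.03,.014]),('scene',(274.4,179.6),[-.14,-.03,.007])]
def f(p): return np.concatenate([proj(n,grip(p) if X=='g' else W(p,X),cal[n])-uv for n,uv,X in obs])
best=min((least_squares(f,[.5,.3,y,1.],loss='soft_l1') for y in(-3,-1.5,0,1.5,3)),key=lambda r:r.cost)
p=best.x
if __name__=='__main__':
    print(p,best.cost);print(f(p).reshape(-1,2).round(1))
    print('pad',W(p,[-.121,0,.124]),'grip',grip(p),'hinge',W(p,[0,0,.055]))
    def tri(a,b):
        A=[];B=[]
        for n,uv in(a,b):
            o,d=ray(n,uv);P=np.eye(3)-np.outer(d,d);A.append(P);B.append(P@o)
        x=np.linalg.lstsq(np.vstack(A),np.hstack(B),rcond=None)[0];return x,[proj(n,x)-uv for n,uv in(a,b)]
    print('tri pad',tri(obs[0][:2],obs[1][:2])); print('tri grip',tri(obs[2][:2],obs[3][:2]))
    def onz(n,uv,z):
        o,d=ray(n,uv); return (o+d*(z-o[2])/d[2]).round(3)
    for nm,n,uv,z in [('jar','side',(325,195),.08),('jar','scene',(340,226),.05),('brush','side',(386,255),.05),('brush','scene',(277,210),.034),('clip','side',(366,378),.005),('soap','scene',(467,245),.03)]: print(nm,onz(n,uv,z))
E
python3 fit.py
```

```text
[ 0.52238303 -0.11462629 -4.30370985  1.03035669] 9.868691423902677
[[-0.1 -0.2]
 [-1.4 -0. ]
 [-0.9  0.2]
 [-2.   0.4]
 [-1.9 -1.2]
 [-0.6 -1.3]
 [-0.6 -1.1]
 [-0.7  0.9]
 [-1.5 -2.2]
 [-2.1 -0.1]]
pad [ 0.57046814 -0.22566152  0.124     ] grip [ 0.47740046 -0.01075525  0.24364616] hinge [ 0.52238303 -0.11462629  0.055     ]
tri pad (array([ 0.56873891, -0.22409002,  0.12320788]), [array([-1.31495614, -0.45295204]), array([-0.68902481,  0.19239937])])
tri grip (array([ 0.47671433, -0.00743659,  0.24415618]), [array([-1.54737035, -0.95148431]), array([-0.97762726,  0.63283658])])
jar [0.629 0.121 0.08 ]
jar [0.628 0.125 0.05 ]
brush [ 0.717 -0.073  0.05 ]
brush [ 0.707 -0.068  0.034]
clip [ 0.601 -0.309  0.005]
soap [0.411 0.403 0.03 ]
```

```bash
cat > st.py <<'E'
import sys
from h import *
from scipy.spatial.transform import Rotation as Ro
def st(tgt=None,yawrack=None):
    s=bot.get_state(); w,x,y,z=s['tcp_rot']; R=Ro.from_quat([x,y,z,w]).as_matrix()
    print('t',round(s['time_s'],2),'tcp',s['ee_pos'].round(4),'F',s['wrist_force'].round(1),'q',s['q'].round(2),'w',s['gripper_width'].round(3))
    print('toolx',R[:,0].round(3),'y',R[:,1].round(3),'z',R[:,2].round(3))
    if tgt is not None: print('shift cm in tool',(R.T@(np.array(tgt)-s['ee_pos'])*100).round(2))
    if yawrack is not None:
        for ry in ([-np.sin(yawrack),np.cos(yawrack),0],[np.sin(yawrack),-np.cos(yawrack),0]):
            v=R.T@np.array(ry); print('turn about tool y:',np.arctan2(-v[2],v[0]).round(3))
if __name__=='__main__':
    a=[float(v) for v in sys.argv[1:]]
    st(a[:3] if len(a)>=3 else None, 1.9795)
E
python3 st.py 0.57 -0.2255 0.35
```

```text
Traceback (most recent call last):
  File "st.py", line 14, in <module>
    st(a[:3] if len(a)>=3 else None, 1.9795)
    ~~^^^^^^^^^^^^^^^^^^^^^^^^^^^^^^^^^^^^^^
  File "st.py", line 6, in st
    print('t',round(s['time_s'],2),'tcp',s['ee_pos'].round(4),'F',s['wrist_force'].round(1),'q',s['q'].round(2),'w',s['gripper_width'].round(3))
                                                                                                                    ^^^^^^^^^^^^^^^^^^^^^^^^
AttributeError: 'float' object has no attribute 'round'
```

```bash
sed -i "s/s\['gripper_width'\].round(3)/round(s['gripper_width'],3)/" st.py
python3 st.py 0.57 -0.2255 0.35
```

```text
t 1.15 tcp [0.209  0.6418 0.2266] F [-0.8  0.   0.3] q [ 1.54  0.36  0.01  0.   -1.22 -0.29] w 0.088
toolx [-0.31  -0.951  0.   ] y [ 0. -0. -1.] z [ 0.951 -0.31   0.   ]
shift cm in tool [ 71.29 -12.34  61.18]
turn about tool y: 0.847
turn about tool y: -2.294
```

Call:
jog_arm(rows="0 -2 0 0.1 0; 0 -2 0 0.1 0; 0 -2 0 0.1 0; 0 -2 0 0.1 0; 0 -2 0 0.1 0; 0 -2 0 0.1 0; 0 -1 0 0.1 0; 0 0 0 0.1 0; 0 0 0 0.047 0; 0 0 0 0 0")

```text
time_s: 1.98
ee_pos: [0.209, 0.6418, 0.3568]
tcp_rot: [0.143, -0.143, 0.693, -0.692]
wrist_force: [-0.5, 0.1, 0.4]
gripper_width: 0.0265
```

```bash
python3 st.py 0.57 -0.2255 0.35
```

```text
t 1.98 tcp [0.209  0.6418 0.3568] F [-0.5  0.1  0.4] q [ 1.54  0.31  0.23 -0.   -1.49 -1.14] w 0.026
toolx [-0.918 -0.396 -0.   ] y [-0.  0. -1.] z [ 0.396 -0.918 -0.   ]
shift cm in tool [ 1.16  0.64 93.94]
turn about tool y: -0.002
turn about tool y: 3.14
```

Call:
jog_arm(rows="0 0 2 0 0; 0 0 3.5 0 0; 0 0 3.5 0 0; 0 0 3.5 0 0; 0 0 3.5 0 0; 0 0 3.5 0 0; 0 0 3.5 0 0; 0 0 3.5 0 0; 0 0 3.5 0 0; 0 0 3.5 0 0; 0 0 3.5 0 0; 0 0 3.5 0 0")

```text
time_s: 2.98
ee_pos: [0.3703, 0.2685, 0.3568]
tcp_rot: [0.145, -0.144, 0.692, -0.692]
wrist_force: [0.1, 0.4, 0.5]
gripper_width: 0.0005
```

Call:
jog_arm(rows="0 0 3.5 0 0; 0 0 3.5 0 0; 0 0 3.5 0 0; 0 0 3.5 0 0; 0 0 3.5 0 0; 0 0 3.5 0 0; 0 0 3.5 0 0; 0 0 3.5 0 0; 0 0 3.5 0 0; 0 0 3.5 0 0; 0 0 3.5 0 0; 0 0 3.5 0 0")

```text
time_s: 3.98
ee_pos: [0.5374, -0.1171, 0.3566]
tcp_rot: [-0.144, 0.144, -0.692, 0.692]
wrist_force: [1.1, 0.5, -0.2]
gripper_width: 0.0003
```

```bash
python3 st.py 0.57 -0.2255 0.35
```

```text
t 3.98 tcp [ 0.5374 -0.1171  0.3566] F [ 1.1  0.5 -0.2] q [ 0.14  0.09 -0.04  0.   -1.43  0.27] w 0.0
toolx [-0.917 -0.4   -0.   ] y [ 0. -0. -1.] z [ 0.4   -0.917  0.   ]
shift cm in tool [ 1.35  0.66 11.24]
turn about tool y: 0.002
turn about tool y: -3.139
```

Call:
jog_arm(rows="0.3 0 3 0 0; 0.3 0 3 0 0; 0.3 0 2 0 0; 0.2 0 1.5 0 0; 0 2 0.5 0 0; 0 4 0 0 0; 0 4 0 0 0; 0 4 0 0 0; 0 2 0 0 0; 0 1 0 0 0; 0 0 0 0 0; 0 0 0 0 0")

```text
time_s: 4.98
ee_pos: [0.5674, -0.2115, 0.1875]
tcp_rot: [-0.144, 0.144, -0.692, 0.693]
wrist_force: [0.3, -0.5, 1.3]
gripper_width: 0.0004
```

```bash
python3 st.py 0.57 -0.2255 0.13; python3 - <<'E'
from h import *
for n in('side','scene','wrist'): save(n,n+'1')
a=cv2.imread('pics/side1.png')[200:380,240:440]; cv2.imwrite('pics/si1z.png',cv2.resize(a,(660,594),interpolation=cv2.INTER_CUBIC))
a=cv2.imread('pics/scene1.png')[85:205,220:380]; cv2.imwrite('pics/sc1z.png',cv2.resize(a,(800,600),interpolation=cv2.INTER_CUBIC))
E
```

```text
t 4.98 tcp [ 0.5674 -0.2115  0.1875] F [ 0.3 -0.5  1.3] q [-0.03  0.27 -0.2   0.   -1.09  0.44] w 0.0
toolx [-0.917 -0.399 -0.   ] y [ 0.001 -0.001 -1.   ] z [ 0.399 -0.917  0.001]
shift cm in tool [0.32 5.75 1.38]
turn about tool y: 0.001
turn about tool y: -3.14
```

View pics/si1z.png

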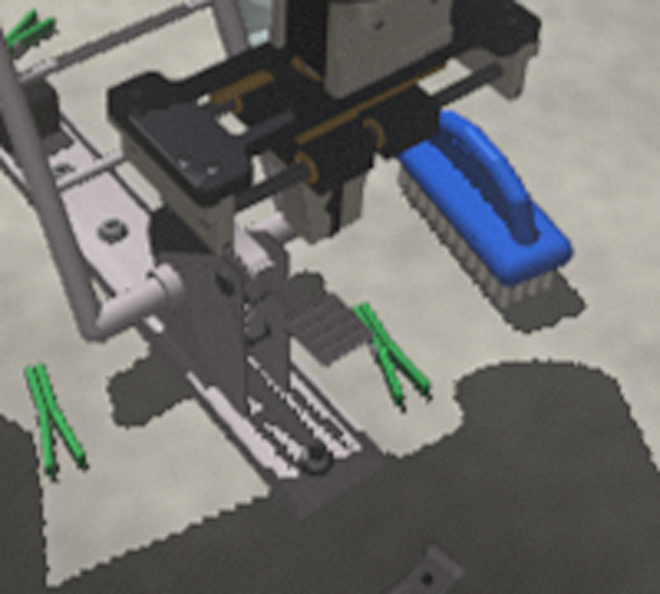

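View pics/sc1z.png

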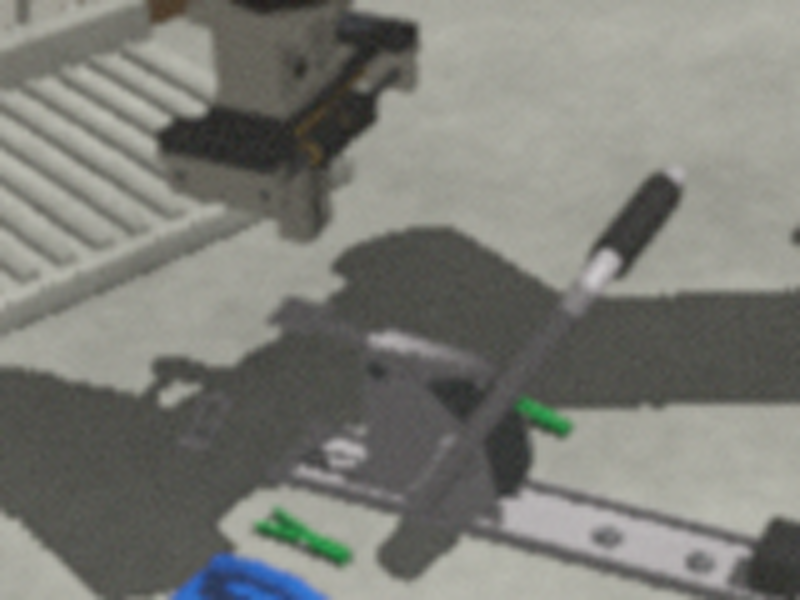

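View pics/wrist1.png

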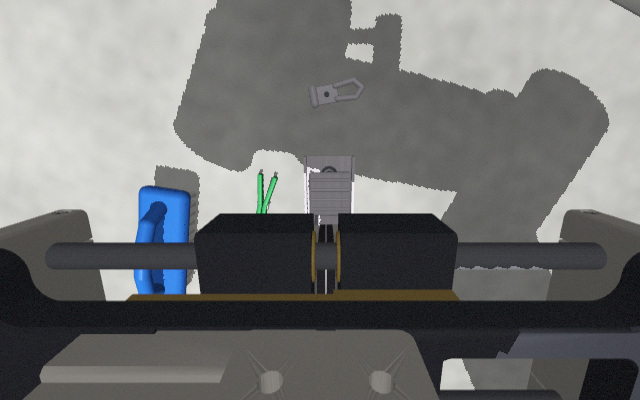

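```bash
python3 - <<'E'
from h import *
from fit import p,W
o,d=ray('wrist',(330.5,171))
for uv in((309,172),(352,172),(309,199),(352,199)):
    o,d=ray('wrist',uv); X=o+d*(.124-o[2])/d[2]; c,s=np.cos(p[2]),np.sin(p[2]); e=X[:2]-p[:2]; print(X.round(4), 'rack',c*e[0]+s*e[1],-s*e[0]+c*e[1])
E
```

```text
[ 0.5916 -0.2341  0.124 ] rack -0.13719795781598804 -0.016067940365636704
[ 0.5605 -0.2477  0.124 ] rack -0.1372280463884196 0.01785963626481682
[ 0.5832 -0.2138  0.124 ] rack -0.11520438407861391 -0.01636735429982685
[ 0.5513 -0.2277  0.124 ] rack -0.11524375358609538 0.018368745672796647
```

Call:
jog_arm(rows="0.2 0 0.7 0 0; 0.1 0 0.7 0 0; 0 1.5 0 0 0; 0 1.5 0 0 0; 0 1.5 0 0 0; 0 0.5 0 0 0; 0 0.3 0 0 0; 0 0 0 0 0; 0 0 0 0 0")

```text
time_s: 5.88
ee_pos: [0.5702, -0.2256, 0.1344]
tcp_rot: [-0.144, 0.143, -0.692, 0.693]
wrist_force: [1.3, 0.1, 0.2]
gripper_width: 0.0004
```

Call:
jog_arm(rows="0 0.3 0 0 0; 0 0.3 0 0 0; 0 0.3 0 0 0; 0 0.3 0 0 0; 0 0 0 0 0; 0 0 0 0 0")

```text
time_s: 6.38
ee_pos: [0.5701, -0.2256, 0.1219]
tcp_rot: [-0.144, 0.143, -0.692, 0.693]
wrist_force: [0.8, -1.6, 2.9]
gripper_width: 0.0005
```

```bash
python3 st.py 0.57 -0.2255 0.10
```

```text
t 6.38 tcp [ 0.5701 -0.2256  0.1219] F [ 0.8 -1.6  2.9] q [-0.06  0.34 -0.27  0.   -0.96  0.47] w 0.001
toolx [-0.917 -0.398 -0.001] y [ 0.001 -0.001 -1.   ] z [ 0.398 -0.917  0.001]
shift cm in tool [ 0.    2.19 -0.01]
turn about tool y: 0.0
turn about tool y: -3.141
```

Contact at about 0.122. Pressing on slowly.

Call:
jog_arm(rows="0 0.2 0 0 0; 0 0.2 0 0 0; 0 0.2 0 0 0; 0 0.2 0 0 0; 0 0 0 0 0")

```text
time_s: 6.8
ee_pos: [0.5686, -0.2248, 0.1123]
tcp_rot: [0.143, -0.144, 0.693, -0.692]
wrist_force: [-0.5, 0.4, 1.0]
gripper_width: 0.0006
```

Call:
jog_arm(rows="0 0.2 0 0 0; 0 0.2 0 0 0; 0 0.2 0 0 0; 0 0.2 0 0 0; 0 0 0 0 0")

```text
time_s: 7.22
ee_pos: [0.5692, -0.2252, 0.1049]
tcp_rot: [0.143, -0.144, 0.693, -0.692]
wrist_force: [0.8, -0.5, -0.8]
gripper_width: 0.0006
```

Call:
jog_arm(rows="0 0.2 0 0 0; 0 0.2 0 0 0; 0 0 0 0 0; 0 0 0 0 0")

```text
time_s: 7.55
ee_pos: [0.5695, -0.2253, 0.1014]
tcp_rot: [0.144, -0.144, 0.692, -0.692]
wrist_force: [-0.4, 0.3, 0.0]
gripper_width: 0.0005
```

```bash
python3 - <<'E'
from h import *
for n in('side','scene'): save(n,n+'2')
a=cv2.imread('pics/side2.png')[200:380,240:440]; cv2.imwrite('pics/si2z.png',cv2.resize(a,(660,594),interpolation=cv2.INTER_CUBIC))
a=cv2.imread('pics/scene2.png')[85:205,220:380]; cv2.imwrite('pics/sc2z.png',cv2.resize(a,(800,600),interpolation=cv2.INTER_CUBIC))
E
```

```text
(no output)
```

View pics/si2z.png

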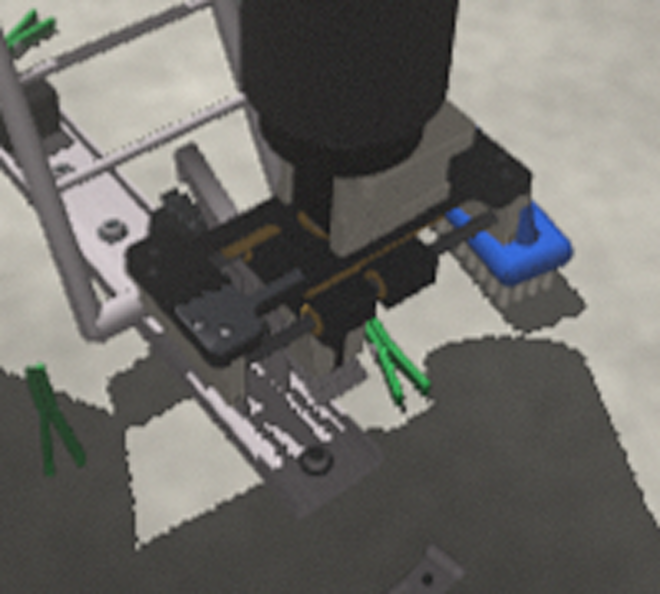

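View pics/sc2z.png

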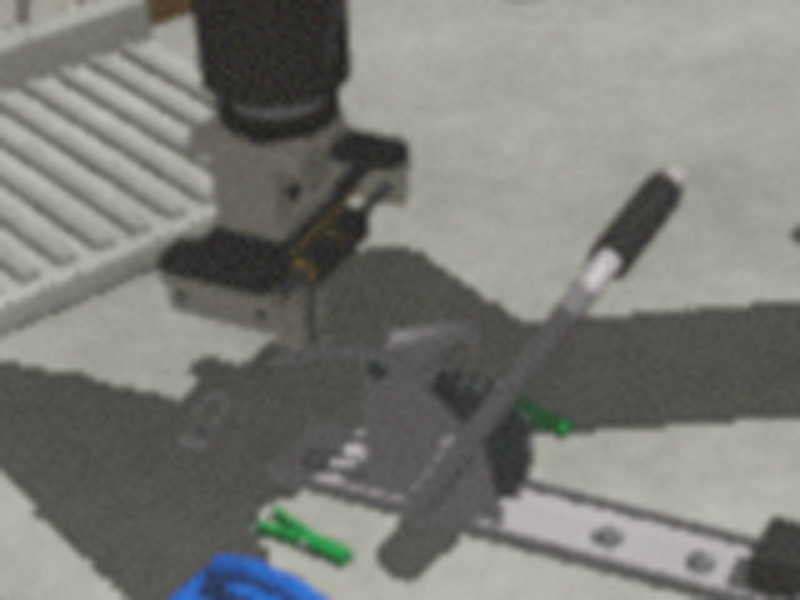

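Call:
jog_arm(rows="0 -1 0 0 0; 0 -3 0 0 0; 0 -4 0 0 0; 0 -4 0 0 0; 0 -4 0 0 0; 0 -3 0 0 0; 0 -1 0 0 0; 0 0 0 0 0; 0 0 0 0 0")

```text
time_s: 8.4
ee_pos: [0.5695, -0.2251, 0.3024]
tcp_rot: [-0.144, 0.143, -0.692, 0.692]
wrist_force: [-1.2, 1.1, -0.6]
gripper_width: 0.0004
```

```bash
python3 st.py 0.4775 -0.0095 0.30; python3 - <<'E'
from h import *
for n in('side','scene'): save(n,n+'3')
a=cv2.imread('pics/side3.png')[150:380,210:410]; cv2.imwrite('pics/si3z.png',cv2.resize(a,(520,598),interpolation=cv2.INTER_CUBIC))
a=cv2.imread('pics/scene3.png')[105:225,240:400]; cv2.imwrite('pics/sc3z.png',cv2.resize(a,(800,600),interpolation=cv2.INTER_CUBIC))
E
```

```text
t 8.4 tcp [ 0.5695 -0.2251  0.3024] F [-1.2  1.1 -0.6] q [-0.06  0.22 -0.01 -0.   -1.34  0.47] w 0.0
toolx [-0.918 -0.398 -0.002] y [ 0.002  0.    -1.   ] z [ 0.398 -0.918  0.   ]
shift cm in tool [ -0.13   0.23 -23.45]
turn about tool y: 0.0
turn about tool y: -3.141
```

View pics/si3z.png

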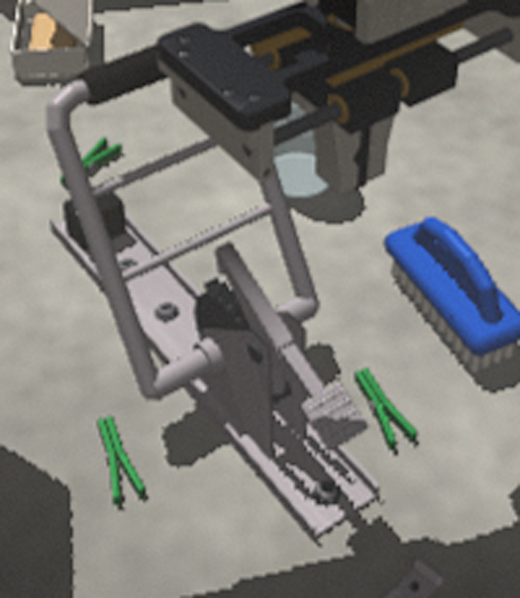

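View pics/sc3z.png

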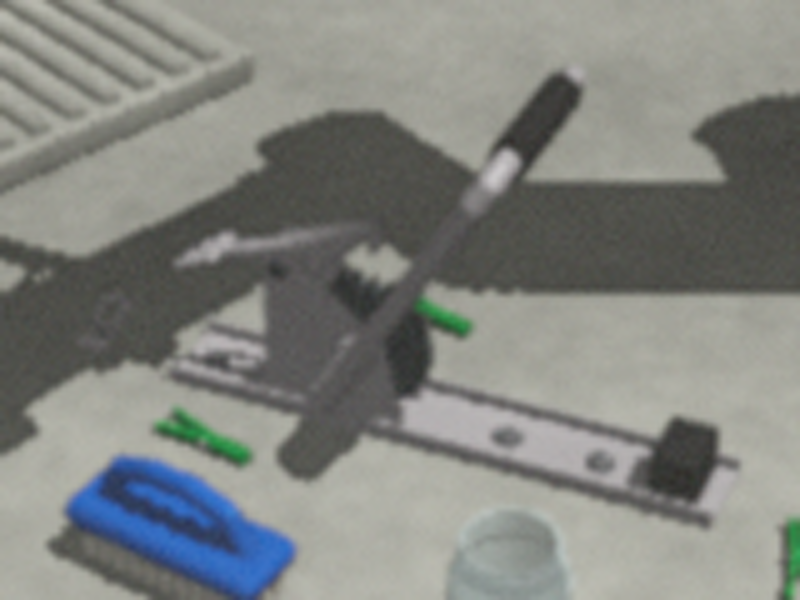

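Call:
jog_arm(rows="0 0 -2 0 0; 0 0 -4 0 0; 0 0 -4 0 0; 0 0 -4 0 0; 0 0 -4 0 0; 0 0 -3.5 0 0; 0 0 -1.9 0 0; 0 0 0 0 0; 0 1 0 0 0; 0 1 0 0 0; 0 1 0 0 0; 0 0 0 0 0")

```text
time_s: 9.5
ee_pos: [0.4752, -0.0116, 0.268]
tcp_rot: [-0.141, 0.145, -0.692, 0.693]
wrist_force: [-0.0, -0.9, -0.6]
gripper_width: 0.0003
```

```bash
python3 st.py 0.477 -0.0095 0.257;python3 - <<'E'
from h import *
for n in('side','scene','wrist'): save(n,n+'4')
a=cv2.imread('pics/side4.png')[80:310,180:380]; cv2.imwrite('pics/si4z.png',cv2.resize(a,(520,598),interpolation=cv2.INTER_CUBIC))
a=cv2.imread('pics/scene4.png')[65:185,270:430]; cv2.imwrite('pics/sc4z.png',cv2.resize(a,(800,600),interpolation=cv2.INTER_CUBIC))
E
```

```text
t 9.5 tcp [ 0.4752 -0.0116  0.268 ] F [-0.  -0.9 -0.6] q [ 0.39 -0.   -0.34 -0.   -1.24  0.02] w 0.0
toolx [-0.918 -0.396  0.005] y [-0.005 -0.001 -1.   ] z [ 0.396 -0.918 -0.001]
shift cm in tool [-0.26  1.1  -0.12]
turn about tool y: -0.001
turn about tool y: 3.14
```

View pics/si4z.png

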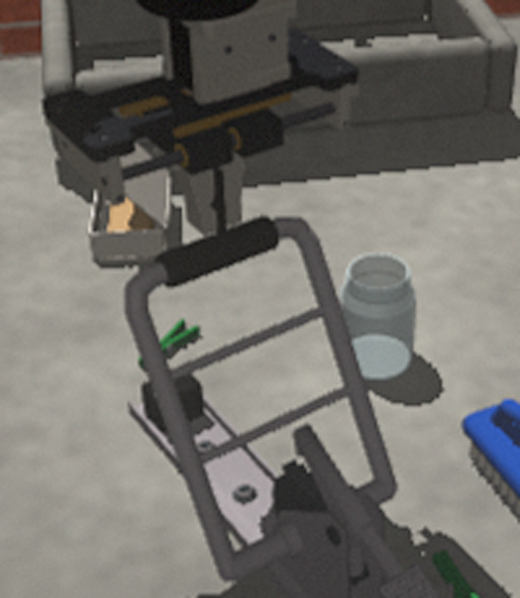

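View pics/sc4z.png

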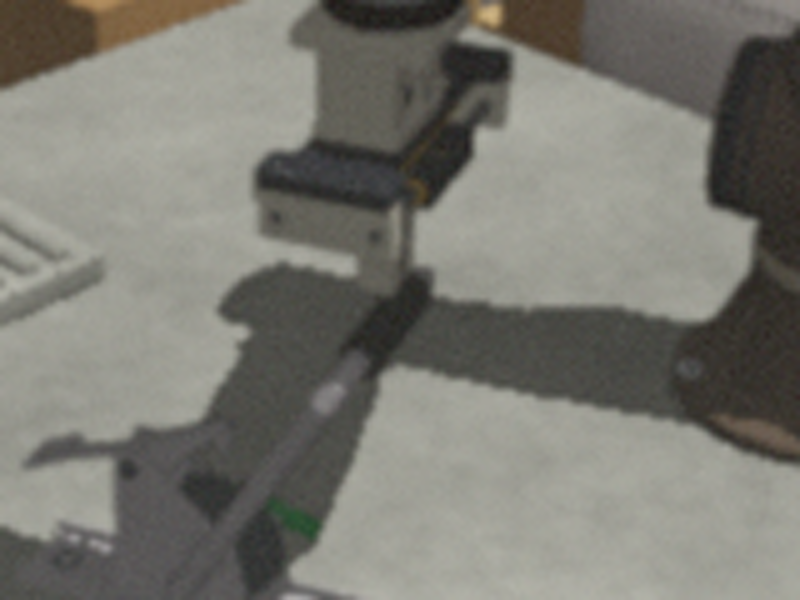

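View pics/wrist4.png

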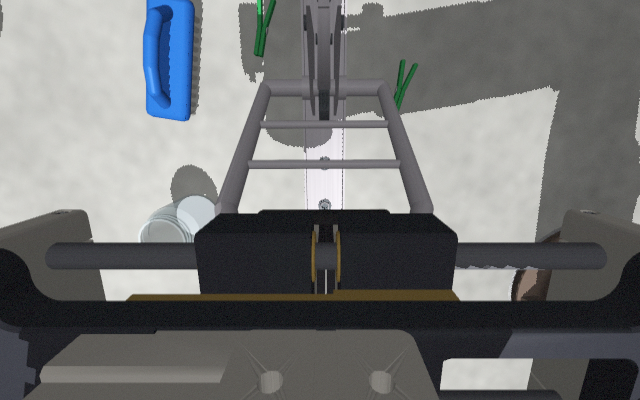

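```bash
python3 -c "
import numpy as np
t=list(np.arange(1.03,-0.001,-0.0343))
for i,(a,b) in enumerate(zip(t,t[1:])): print(i,round(b,3),'dy',round(22*(np.sin(a)-np.sin(b)),2),'dz',round(-22*(np.cos(b)-np.cos(a)),2))"
```

```text
0 0.996 dy 0.4 dz -0.64
1 0.961 dy 0.42 dz -0.63
2 0.927 dy 0.44 dz -0.61
3 0.893 dy 0.46 dz -0.6
4 0.858 dy 0.48 dz -0.58
5 0.824 dy 0.5 dz -0.56
6 0.79 dy 0.52 dz -0.54
7 0.756 dy 0.54 dz -0.53
8 0.721 dy 0.56 dz -0.51
9 0.687 dy 0.58 dz -0.49
10 0.653 dy 0.59 dz -0.47
11 0.618 dy 0.61 dz -0.45
12 0.584 dy 0.62 dz -0.43
13 0.55 dy 0.64 dz -0.41
14 0.516 dy 0.65 dz -0.38
15 0.481 dy 0.66 dz -0.36
16 0.447 dy 0.67 dz -0.34
17 0.413 dy 0.69 dz -0.31
18 0.378 dy 0.7 dz -0.29
19 0.344 dy 0.71 dz -0.27
20 0.31 dy 0.71 dz -0.24
21 0.275 dy 0.72 dz -0.22
22 0.241 dy 0.73 dz -0.19
23 0.207 dy 0.74 dz -0.17
24 0.173 dy 0.74 dz -0.14
25 0.138 dy 0.75 dz -0.12
26 0.104 dy 0.75 dz -0.09
27 0.07 dy 0.75 dz -0.07
28 0.035 dy 0.75 dz -0.04
29 0.001 dy 0.75 dz -0.01
```

Call:
jog_arm(rows="-0.1 0.4 -0.1 0 0; -0.1 0.3 0 0 0; 0 0.3 0 0 0; 0 0.2 0 0 0; 0 0 0 0 0; 0 0 0 0 0")

```text
time_s: 10.15
ee_pos: [0.4779, -0.0089, 0.2595]
tcp_rot: [-0.144, 0.144, -0.692, 0.692]
wrist_force: [0.5, 0.2, 0.5]
gripper_width: 0.0004
```

Call:
jog_arm(rows="0 0.3 0 0 0; 0 0.2 -0.1 0 0; 0 0 0 0 0; 0 0 0 0 0")

```text
time_s: 10.48
ee_pos: [0.4779, -0.0076, 0.2556]
tcp_rot: [0.144, -0.143, 0.692, -0.692]
wrist_force: [-2.8, 1.9, 7.5]
gripper_width: 0.0008
```

Call:
jog_arm(rows="0 0.4 -0.6 0 0; 0 0.4 -0.6 0 0; 0 0.4 -0.6 0 0; 0 0.4 -0.6 0 0; 0 0 0 0 0")

```text
time_s: 10.9
ee_pos: [0.468, 0.015, 0.239]
tcp_rot: [0.144, -0.143, 0.693, -0.692]
wrist_force: [-0.6, 2.4, 3.5]
gripper_width: 0.0006
```

```bash
cat > arc.py <<'E'
from st import *
from fit import p
s=bot.get_state(); e=s['ee_pos'][:2]-p[:2]; c,sn=np.cos(p[2]),np.sin(p[2])
th=np.arcsin((s['ee_pos'][2]-.068)/.22)
print('rack x',c*e[0]+sn*e[1],'y',-sn*e[0]+c*e[1],'theta',th,'bar x',.22*np.cos(th)); st()
E
python3 arc.py
```

```text
rack x 0.1406093389253043 y -0.0015938483573794751 theta 0.8901820103454706 bar x 0.13843952783138452
t 10.9 tcp [0.468 0.015 0.239] F [-0.6  2.4  3.5] q [ 0.45  0.   -0.41 -0.   -1.16 -0.04] w 0.001
toolx [-0.917 -0.398 -0.002] y [ 0.001  0.001 -1.   ] z [ 0.398 -0.917 -0.   ]
```

Call:
jog_arm(rows="0 0.5 -0.5 0 0; 0 0.5 -0.55 0 0; 0 0.5 -0.55 0 0; 0 0.55 -0.5 0 0; 0 0.55 -0.5 0 0; 0 0.6 -0.5 0 0; 0 0.6 -0.5 0 0; 0 0.6 -0.45 0 0; 0 0 0 0 0")

```text
time_s: 11.65
ee_pos: [0.4517, 0.0522, 0.1943]
tcp_rot: [0.144, -0.144, 0.693, -0.692]
wrist_force: [0.7, 0.1, 0.1]
gripper_width: 0.0003
```

```bash
python3 arc.py
```

```text
rack x 0.1812081081052365 y -0.0014609566091319387 theta 0.611354777908119 bar x 0.18015165469472574
t 11.65 tcp [0.4517 0.0522 0.1943] F [0.7 0.1 0.1] q [ 0.55  0.01 -0.5  -0.   -1.06 -0.14] w 0.0
toolx [-0.917 -0.398 -0.001] y [ 0.     0.001 -1.   ] z [ 0.398 -0.917 -0.001]
```

```bash
python3 - <<'E'
from h import *
for n in('side','scene'): save(n,n+'5')
a=cv2.imread('pics/side5.png')[80:310,180:380]; b=cv2.imread('pics/scene5.png')[85:205,270:430]
cv2.imwrite('pics/c5.png',np.hstack([cv2.resize(a,(348,400)),cv2.resize(b,(450,400))]))
E
```

```text
(no output)
```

View pics/c5.png

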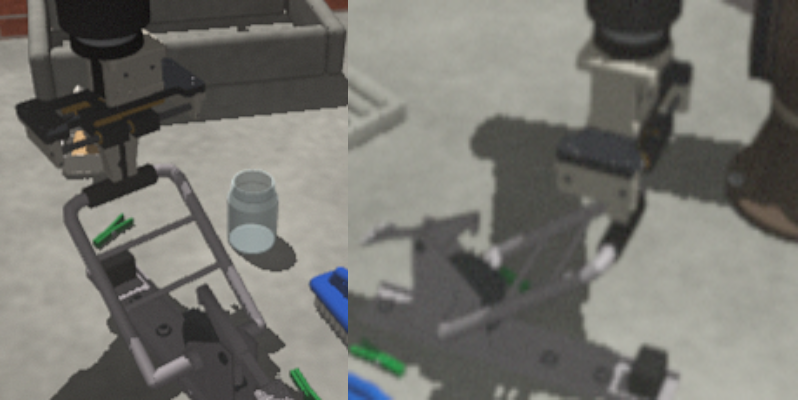

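Call:
jog_arm(rows="0 0.6 -0.3 0 0; 0 0.6 -0.4 0 0; 0 0.6 -0.4 0 0; 0 0.65 -0.4 0 0; 0 0.65 -0.35 0 0; 0 0.65 -0.35 0 0; 0 0.7 -0.3 0 0; 0 0.7 -0.3 0 0; 0 0.7 -0.3 0 0; 0 0.7 -0.25 0 0; 0 0 0 0 0")

```text
time_s: 12.67
ee_pos: [0.4376, 0.0815, 0.1275]
tcp_rot: [-0.143, 0.144, -0.692, 0.693]
wrist_force: [-0.7, -1.3, 0.0]
gripper_width: 0.0001
```

```bash
python3 arc.py
```

```text
rack x 0.21370496807153627 y -0.0001153822872568544 theta 0.27374307202414155 bar x 0.21180846549014443
t 12.67 tcp [0.4376 0.0815 0.1275] F [-0.7 -1.3  0. ] q [ 0.63  0.07 -0.61 -0.   -0.89 -0.22] w 0.0
toolx [-0.918 -0.398  0.003] y [-0.002 -0.001 -1.   ] z [ 0.398 -0.918  0.   ]
```

Call:
jog_arm(rows="0 0.6 -0.1 0 0; 0 0.6 -0.1 0 0; 0 0.6 -0.1 0 0; 0 0.6 -0.1 0 0; 0 0.6 -0.1 0 0; 0 0.5 -0.1 0 0; 0 0.5 0 0 0; 0 0.4 0 0 0; 0 0.4 0 0 0; 0 0.3 0 0 0; 0 0 0 0 0")

```text
time_s: 13.58
ee_pos: [0.4358, 0.087, 0.0773]
tcp_rot: [-0.143, 0.144, -0.692, 0.693]
wrist_force: [-0.4, -0.3, -0.3]
gripper_width: 0.0003
```

```bash
python3 arc.py
```

```text
rack x 0.21946509903996553 y -0.0006359305988893338 theta 0.04234670663076672 bar x 0.21980277268382212
t 13.58 tcp [0.4358 0.087  0.0773] F [-0.4 -0.3 -0.3] q [ 0.64  0.14 -0.68 -0.   -0.75 -0.23] w 0.0
toolx [-0.918 -0.398  0.001] y [-0.001 -0.001 -1.   ] z [ 0.398 -0.918  0.   ]
```

Call:
jog_arm(rows="0 0.2 0 0 0; 0 0.2 0 0 0; 0 0.2 0 0 0; 0 0.1 0 0 0; 0 0.1 0 0 0; 0 0 0 0 0")

```text
time_s: 14.08
ee_pos: [0.4361, 0.0873, 0.0699]
tcp_rot: [-0.143, 0.144, -0.692, 0.692]
wrist_force: [-0.9, -0.2, -0.5]
gripper_width: 0.0005
```

Call:
jog_arm(rows="0 0.1 0 0 0; 0 0.1 0 0 0; 0 0 0 0 0; 0 0 0 0 0")

```text
time_s: 14.42
ee_pos: [0.4362, 0.0874, 0.0681]
tcp_rot: [-0.144, 0.144, -0.692, 0.692]
wrist_force: [-2.5, 0.7, 4.0]
gripper_width: 0.0005
```

```bash
python3 arc.py; python3 - <<'E'
from h import *
for n in('side','scene'): save(n,n+'6')
a=cv2.imread('pics/side6.png')[80:310,180:380]; b=cv2.imread('pics/scene6.png')[105:225,270:430]
cv2.imwrite('pics/c6.png',np.hstack([cv2.resize(a,(348,400)),cv2.resize(b,(450,400))]))
E
```

```text
rack x 0.2196505666727856 y -0.001229049523868514 theta 0.0006220851854663736 bar x 0.21999995743110382
t 14.42 tcp [0.4362 0.0874 0.0681] F [-2.5  0.7  4. ] q [ 0.64  0.16 -0.69  0.   -0.73 -0.23] w 0.001
toolx [-0.917 -0.398 -0.   ] y [ 0. -0. -1.] z [ 0.398 -0.917  0.   ]
```

View pics/c6.png

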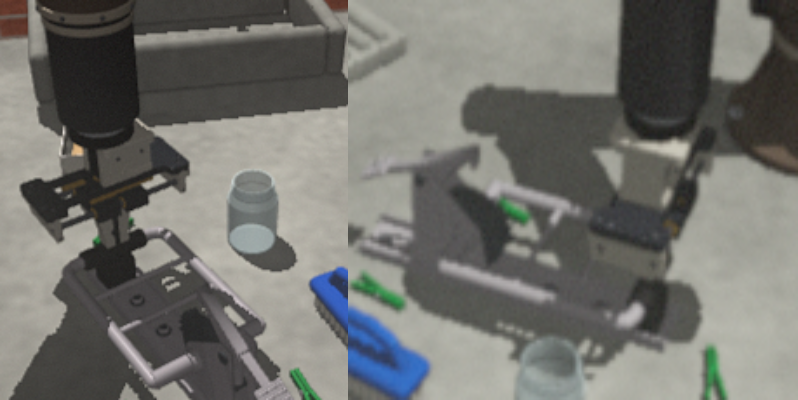

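Call:
jog_arm(rows="0 0.1 0 0 0; 0 0 0 0 0; 0 0 0 0 0")

```text
time_s: 14.77
ee_pos: [0.4364, 0.0875, 0.0678]
tcp_rot: [-0.144, 0.144, -0.692, 0.692]
wrist_force: [-7.4, 0.0, 14.9]
gripper_width: 0.0003
```

Call:
jog_arm(rows="0 0.1 0 0 0; 0 0 0 0 0; 0 0 0 0 0")

```text
time_s: 15.02
ee_pos: [0.4364, 0.0875, 0.0676]
tcp_rot: [-0.144, 0.144, -0.692, 0.692]
wrist_force: [-10.3, 0.0, 26.1]
gripper_width: 0.0005
```

Call:
jog_arm(rows="0 -0.3 0 0 0; 0 -0.5 0 0 0; 0 -2 0 0 0; 0 -4 0 0 0; 0 -4 0 0 0; 0 -4 0 0 0; 0 -4 0 0 0; 0 -3 0 0 0; 0 -1 0 0 0; 0 0 0 0 0; 0 0 0 0 0")

```text
time_s: 15.93
ee_pos: [0.4361, 0.0875, 0.2939]
tcp_rot: [0.144, -0.143, 0.693, -0.692]
wrist_force: [-0.4, 0.2, -0.8]
gripper_width: 0.0001
```

```bash
python3 arc.py; python3 - <<'E'
from h import *
from fit import p,W
for n in('side','scene'):
    save(n,n+'7'); print(n,[(r['score'],(np.array(r['point'])*[640,400]).round(1)) for r in recognise('wing_grip',n)[:2]],'expect',proj(n,W(p,[.22,0,.055])).round(1))
a=cv2.imread('pics/side7.png')[150:400,180:380]; b=cv2.imread('pics/scene7.png')[105:265,240:420]
cv2.imwrite('pics/c7.png',np.hstack([cv2.resize(a,(340,425)),cv2.resize(b,(460,425))]))
E
```

```text
rack x 0.21979859985133485 y -0.0011750709259252812 theta nan bar x nan
t 15.93 tcp [0.4361 0.0875 0.2939] F [-0.4  0.2 -0.8] q [ 0.64 -0.07 -0.35 -0.   -1.29 -0.23] w 0.0
toolx [-0.918 -0.397 -0.001] y [ 0.     0.001 -1.   ] z [ 0.397 -0.918 -0.001]
side [(0.57, array([270.7, 257.5]))] expect [245.2 223. ]
scene [(0.84, array([341.2, 176.4]))] expect [376.  189.5]arc.py:4: RuntimeWarning: invalid value encountered in arcsin
  th=np.arcsin((s['ee_pos'][2]-.068)/.22)
```

View pics/c7.png

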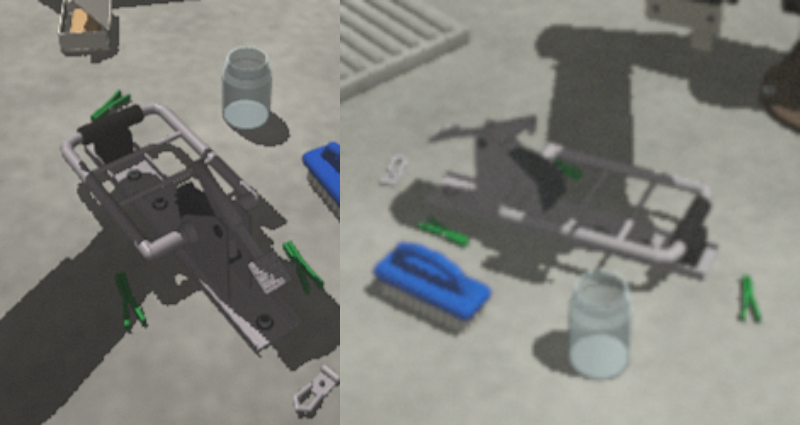

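View pics/side7.png

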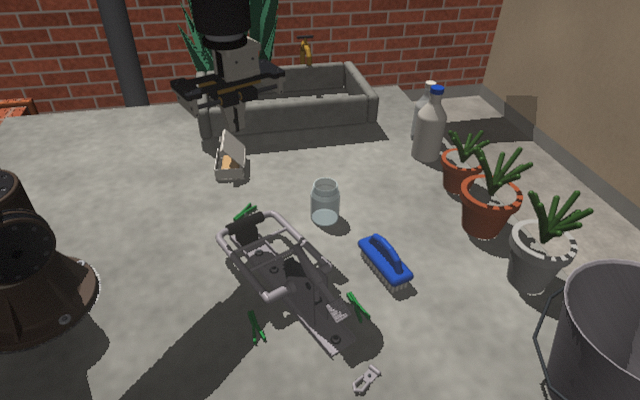

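```bash
python3 -c "
from cell import bot
print(bot.finish_job())"
```

```text
the job is handed in; nothing more can be done
None
```

The job is done and handed in at about 16 s of the 42 s allowed. The pawl is flipped over and the wing lies flat on its rubber stop.

- **Pawl:** I pressed the thumb pad with the shut fingertips. It resisted with about 3 N, then the force fell to zero as the pawl went over. Pictures taken after I lifted off showed the nose clear of the teeth, and it still was with the wing down.
- **Wing:** I pushed it down by the sleeve, slowly and along its arc. At the bottom the fingertip height matched 0 rad, and the force rose to 26 N with almost no further travel, so it is against the stop.
- **After backing off:** In the side picture the sleeve is within about 1 px of where a flat wing should put it. The scene view is about 4 px off, where the sleeve merges with the black stop. The tool was clear of everything.
- **Other things:** The brush, jar, clip, pins and soap box look to be where they were. I judged this by eye and did not measure it.
- **Check that disagreed:** In the last pictures the recogniser put `wing_grip` near the middle of the whole wing instead of on the sleeve. I used the sleeve position I read from the picture.

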